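# Shingle the packing plates in the bench tray

## Task

The packing plates are to lie in the grey tray like roof tiles, so that each can be lifted by its edge. Continue the row from the plate already lying in the tray, towards the tray's empty end: lay the other long plate (two holes) with its near end resting on about a quarter of the first plate and its far end on the tray floor, then the short plate (one hole) in the same way on the long one, lapping it by about the same amount. Keep the row straight along the middle of the tray, leave the first plate where it is, and set the plates down gently rather than dropping them.

Things in the scene. Friction and masses are not known exactly. Their poses are not given: they have to be found in the camera images.
- tray: shallow grey plastic tray fixed to the bench, 118 mm wide (its x) by 308 mm long (its y) outside, 4 mm floor, 4 mm thick side and end walls standing 10 mm above the bench (6 mm above the tray floor); origin at the centre of its underside, on the bench. The row runs along its +y direction: the first plate lies near the -y end, the +y end is empty
- first_plate: the plate already lying flat in the tray near its -y end, 100 mm long, two dark holes: bright rolled steel, 45 mm wide and 8 mm thick, with square corners; origin at the centre of its underside, x across its 45 mm width, y along its length, z up (either end may point +y, the plate is symmetrical); its y points the same way as the tray's, within a few degrees. Loose, about 0.28 kg
- long_plate: the other long plate, lying flat on the bench, 100 mm long, two dark holes: bright rolled steel, 45 mm wide and 8 mm thick, with square corners; origin at the centre of its underside, x across its 45 mm width, y along its length, z up (either end may point +y, the plate is symmetrical). Loose, about 0.28 kg. It is on the left or the right of the bench, nearer the robot than the tray
- short_plate: the short plate, lying flat on the bench on the other side of the bench from the loose long plate, 75 mm long, one dark hole in the middle: bright rolled steel, 45 mm wide and 8 mm thick, with square corners; origin at the centre of its underside, x across its 45 mm width, y along its length, z up (either end may point +y, the plate is symmetrical). Loose, about 0.21 kg
Mind the look-alikes: they are no part of the job. Leave any yellow look-alike of the short_plate alone.

How it is judged:
By the outcome, as a careful person would: the job done as asked, in the order asked, and still so for the second after the job is handed in, with the robot touching nothing.
It also fails if it takes over 58 s, if anything falls off the work surface, if the arm or the gripper's body presses on something with over 40 N, if the wrist force passes 120 N, or if a joint passes its speed limit or range.

## Robot

A 6-joint arm with a two-finger parallel gripper is mounted at the origin on the work surface. World frame = base frame: x ahead of the robot, y to its left, z up, the work surface at z = 0. Lengths are in mm, angles in rad, forces in N, time in s.
With the tool pointing down it reaches from about 350 to 875 mm from the base axis. Payload 4.2 kg.
Tool frame: the origin (TCP) lies between the finger pads; the fingertips stand 14 mm ahead of it and the grasp point (between the pads) lies 5 mm behind it; z points along the fingers, y is the line along which they close (so a half turn about z gives the same grasp; the last joint's range is limited). The gripper opens to 85 mm and grips with 20 to 120 N. Pads are 22 mm wide; open, the fingers measure 114 mm over their backs; the gripper's body (76 mm by 85 mm) begins 54 mm behind the grasp point. The pads swing forward as they close: fully open they stand 13 mm farther back than shut.
Start: joints at [0.259, 0.385, 0.008, 0, -1.194, -0.259], TCP at [624.979, 0.025, 213.312] pointing down, gripper open.
Joint ranges: [-3.14, 3.14], [-1.21, 2.06], [-1.07, 1.41], [-3.16, 2.05], [-2.99, -0.16], [-3.1, 3.1]. Speed limits (rad/s): [2.79, 2.79, 3.14, 3.14, 3.14, 3.14].

## Interface

Orientations are given as a unit quaternion [x, y, z, w].
In Python, from bench import * gives the robot as it stands.
- The arm moves only by the tool carry_out, never from a script. Its argument "motion" is a list of rows, each a list of 7 numbers: the turn, a rotation vector about the tool's x, y, z in rad, then the shift along the tool's x, y, z in mm, then the opening, from -1 (shut) to 1 (fully open), so that 0 is half open. A call has 1 to 5 rows; each row is the pose to reach, as a shift and turn from the pose commanded when the call began, along the tool's axes at that moment; what a row does not reach only later rows make up. A row lasts 1/8 s, in which the tool goes at most 62.5 mm and 10.7 degrees, less where a joint would pass 70% of its speed; a pose out of reach is approached as far as the arm can. A call with a gripper value outside its range is refused whole. The fingers move at their own pace and stop on an object; the grip force is fixed at half the most. Time passes only in rows, so rows that repeat a pose let the fingers close. It gives the time, the measured TCP pose, the force, the opening and the grip force at its end, in the units of the state.
- read_state(): the state, without advancing time (a new reading comes with each control period).
- get_image(name): name is "scene" or "side" or "wrist"; returns a dict with "color" (480x640x3 uint8, blue, green, red), "mtx" (3x3 intrinsics, pixels), "position" and "orientation" of the camera in the world. Camera axes: x right, y down, z forward; pixel columns grow to the right and rows downward; lengths in mm; the calibration is good to about 2 mm. A picture is of the moment at which its call begins. There is no depth.
- job_done(): hands the job in; it is judged then, once.
The state is a dict: "clock": time; "joints": joint angles; "joint_vel": joint speeds; "joint_efforts": joint torques, N m; "position": TCP position; "ee_rot": TCP orientation; "contact_force": force on the tool from outside, world axes, zero at the start; "wrist_torque": the same for the moment, N m; "gripper_width": finger opening in mm; "grasp_force": force on a finger pad.
Only numpy, scipy, OpenCV 4.12 (cv2) and the standard library are available. Lean on these libraries where they do the work, as an engineer would, in place of code of your own. Each camera call takes 0.05 s, during which the arm holds its last target. There are 200 camera calls.

## Working session

There is one attempt and no reset: what is moved stays moved. The work goes in short steps, Python scripts to look and compute and a tool call to move; the robot and the scene stay as the last step left them, time stands still between calls to the robot, and variables do not carry over. Pictures are saved under pics/ and viewed, at most 10 in all, crops included, and the job is handed in when it is done.

Besides the shell and the picture viewer there is one more tool, called as name(argument=value, ...), one argument or row to a line, values as JSON. carry_out: Moves the arm, as the interface text tells. Its arguments: {"type":"object","properties":{"motion":{"type":"array"}},"required":["motion"]}

```bash
mkdir -p pics; ls
python3 - <<'E'
from bench import *
import cv2,numpy as np
print(read_state())
ims=[]
for n in("scene","side","wrist"):
    g=get_image(n);cv2.imwrite(f"pics/{n}0.png",g["color"]);print(n,g["mtx"].tolist(),g["position"],g["orientation"])
E
```

```text
pics
{'clock': 0.0, 'joints': array([ 2.58597322e-01,  3.85578497e-01,  6.59210153e-03, -5.25817146e-04,
       -1.19403661e+00, -2.58572259e-01]), 'joint_vel': array([-0.00059679,  0.0024763 , -0.00042107, -0.00045678, -0.00194259,
        0.002185  ]), 'joint_efforts': array([-9.55001960e-04, -3.92286408e+01,  1.88399577e+01,  4.18616563e+00,
       -4.72148502e-03,  8.27910434e-07]), 'position': array([6.24346987e+02, 1.58950240e-02, 2.12191241e+02]), 'ee_rot': array([-0.70704659,  0.70716605,  0.00077099, -0.00083952]), 'contact_force': array([ 0.68000069, -0.49093179, -0.47083854]), 'wrist_torque': array([-0.01037888,  0.02674154, -0.02684328]), 'grasp_force': 0.0, 'gripper_width': 85.08787494545358}
scene [[531.7906886208018, 0.0, 319.9190772282868], [0.0, 531.7906886208018, 240.32454933278848], [0.0, 0.0, 1.0]] [1132.29006115 -290.48911684  874.77457252] [ 0.79183609  0.50504901 -0.19075834 -0.28553872]
side [[621.1806100384897, 0.0, 320.45981267575377], [0.0, 621.1806100384897, 246.25263396071256], [0.0, 0.0, 1.0]] [108.58397792 681.02448242 695.02027825] [-0.22252434  0.87853628 -0.40999872  0.10275195]
wrist [[374.6623103603694, 0.0, 323.28334723315925], [0.0, 374.6623103603694, 235.08108973337823], [0.0, 0.0, 1.0]] [624.71880443 -72.97734044 373.37418725] [ 7.31872132e-04  9.89523015e-01  1.44370426e-01 -9.20468313e-04]
```

View pics/scene0.png

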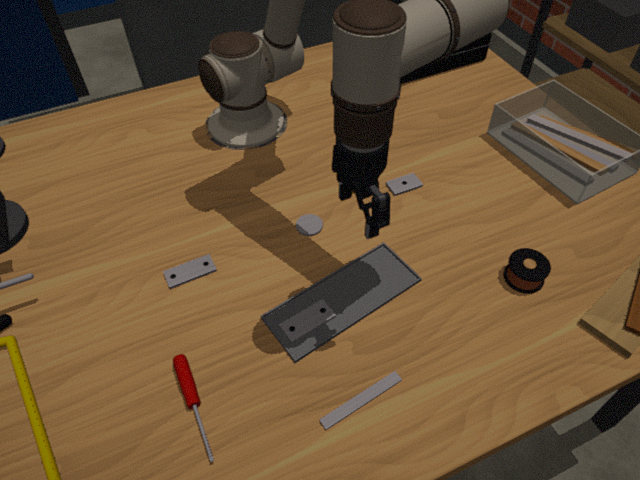

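View pics/side0.png

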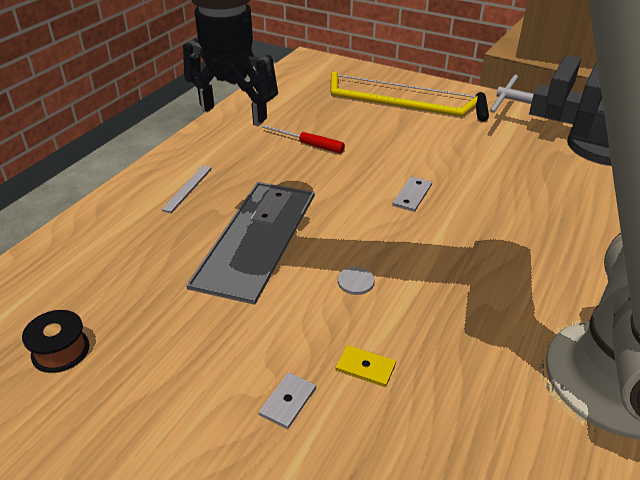

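The side view shows the long plate (two holes) at about (412,193) and the grey one-hole plate at (288,400). The yellow look-alike is at (366,365), the tray with the first plate spans (190–313, 183–300), and a round disc sits at (356,281). In the scene view the long plate is at (190,271), the short plate at (404,184), and the tray corners are at about (262,318), (385,245), (421,276) and (295,358).

Short plate candidates in the side view are grey (288,400) and yellow (366,365); the grey steel one fits the description. Two-hole candidates are the plate in the tray (the first plate) and the one on the bench at (412,193), which is the long plate to pick.

```bash
cat > h.py <<'E'
import cv2,numpy as np
from scipy.spatial.transform import Rotation as R
def ray(g,p,z):
    p=np.atleast_2d(np.array(p,float)); K=g["mtx"]
    d=np.c_[(p-[K[0][2],K[1][2]])/[K[0][0],K[1][1]],np.ones(len(p))]@R.from_quat(g["orientation"]).as_matrix().T
    c=np.array(g["position"]); return (c+d*((z-c[2])/d[:,2])[:,None])[:,:2]
def masks(g):
    h=cv2.cvtColor(g["color"],cv2.COLOR_BGR2HSV); return (h[...,1]<50).astype(np.uint8)*255
def blob(m,px):
    """outer contour of the mask blob at/nearest px"""
    cs,_=cv2.findContours(m,cv2.RETR_EXTERNAL,cv2.CHAIN_APPROX_NONE)
    cs=[c for c in cs if cv2.contourArea(c)>100]
    return max(cs,key=lambda c:cv2.pointPolygonTest(c,tuple(map(float,px)),True))
def holes(g,c,thr=60,amax=600):
    """dark-spot centroids inside contour c"""
    gray=cv2.cvtColor(g["color"],cv2.COLOR_BGR2GRAY); m=np.zeros_like(gray); cv2.drawContours(m,[c],-1,255,-1)
    m=cv2.erode(m,np.ones((5,5)))
    n,_,s,ce=cv2.connectedComponentsWithStats(((gray<thr)&(m>0)).astype(np.uint8))
    return [ce[i] for i in range(1,n) if 5<s[i,4]<amax]
E
python3 - <<'E'
from bench import *
from h import *
np.set_printoptions(precision=1,suppress=True)
P=dict(scene=dict(long=(190,271),short=(404,184),tray=(340,300)),side=dict(long=(412,193),short=(288,400),tray=(240,260)))
for n in P:
    g=get_image(n);m=masks(g)
    for k,px in P[n].items():
        c=blob(m,px); z=10 if k=='tray' else 8
        hs=holes(g,c,35 if k=='tray' else 70); 
        print(n,k,cv2.contourArea(c),"holes",np.array(hs).round(1).tolist(),(ray(g,hs,12 if k=='tray' else 8) if hs else ''))
        r=cv2.minAreaRect(ray(g,c[:,0],z).astype(np.float32));print('  rect',np.round(r[0],1),np.round(r[1],1),round(r[2],1))
        ap=cv2.approxPolyDP(c,8 if k=='tray' else 4,True)[:,0];print('  ',ap.tolist(),ray(g,ap,z).tolist() if k=='tray' else '')
    if n=='side': cv2.imwrite('pics/crop1.png',cv2.resize(g["color"][150:450,170:470],(600,600),interpolation=cv2.INTER_CUBIC))
E
```

```text
scene long 847.0 holes [[205.3, 263.4], [172.7, 275.7]] [[ 417.9 -236.2]
 [ 420.2 -305.4]]
  rect [ 422.1 -270.8] [48.2 99.6] 2.2
   [[209, 254], [163, 271], [169, 287], [215, 270]] 
scene short 431.0 holes [[403.9, 182.4]] [[385.2 255.8]]
  rect [388.3 253.7] [77.  47.9] 89.6
   [[421, 185], [413, 173], [386, 182], [394, 194]] 
scene tray 7861.0 holes [[322.2, 310.0], [291.8, 328.3]] [[ 625.9  -66.2]
 [ 638.2 -134.5]]
  rect [614.3 -16.9] [120.1 307.4] 11.4
   [[420, 278], [383, 243], [261, 316], [296, 361]] [[639.3656186785777, 143.15495706639842], [527.7861664636434, 120.70893908278015], [587.3461935347085, -176.80032385347738], [702.2222302869554, -153.16705115896175]]
side long 718.5 holes [[418.2, 182.0], [406.1, 200.9]] [[ 421.2 -304.6]
 [ 417.9 -234.3]]
  rect [ 417.8 -263.9] [ 46.5 107.5] 1.8
   [[410, 177], [393, 205], [414, 211], [431, 182]] 
side short 1635.5 holes [[287.5, 397.5]] [[386.1 256.9]]
  rect [384.9 259.1] [77.8 46.8] 89.6
   [[290, 373], [259, 411], [286, 428], [315, 388]] 
side tray 7702.5 holes [[278.3, 194.1], [264.3, 215.1]] [[ 638.1 -133.6]
 [ 626.1  -64.9]]
  rect [609.  -10.4] [120.8 313.8] 11.2
   [[313, 192], [257, 182], [188, 287], [254, 303]] [[584.8975358632837, -173.51342572494582], [697.575834579914, -150.9280035438594], [632.7181406424096, 151.18929601985326], [520.9381325070665, 131.16077934828763]]
```

View pics/crop1.png

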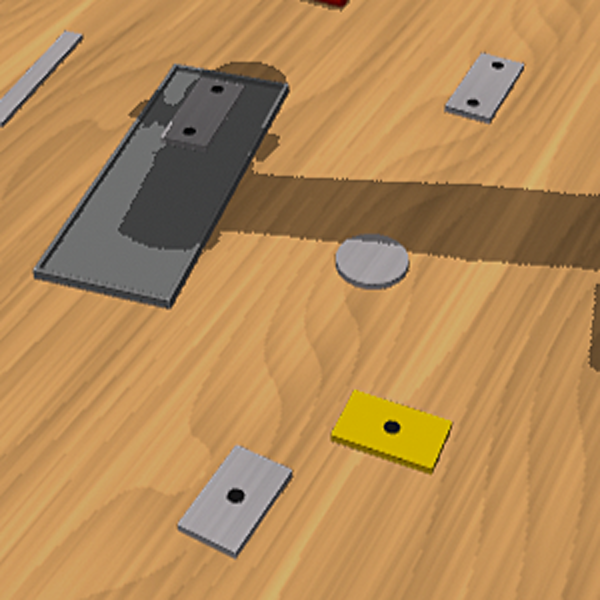

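The enlarged crop confirms it. The grey one-hole plate at crop (235,496) is the short plate and the yellow one at (392,427) is the decoy. The two-hole plate at (485,87) is the loose long plate.

Sizes and holes agree across both views:

| Item | Centre (x, y) | Axis from +y |
|---|---|---|
| long plate | (419.3, -270.2) | +2.3° |
| short plate | (385.6, 256.4) | -0.4° |
| first plate | (632.1, -99.8) | +10.1° |
| tray | (612.4, -15) | about 11° |

Next I move over the long plate.

carry_out(
  motion=[
    [0,0,-0.04,54,41,12,0.4],
    [0,0,-0.04,108,82,24,0.4],
    [0,0,-0.04,162,123,36,0.4],
    [0,0,-0.04,216,164,48,0.4],
    [0,0,-0.04,260,200,60,0.4],
  ],
)

```text
clock: 0.88
position: [436.7, -245.2, 157.5]
ee_rot: [0.721, -0.693, 0.0, -0.0]
contact_force: [0.0, -0.9, 0.3]
gripper_width: 59.6
grasp_force: 0.0
```

carry_out(
  motion=[
    [0,0,0,10,5,30,0.4],
    [0,0,0,10,5,50,0.4],
    [0,0,0,10,5,50,0.4],
  ],
)

```text
clock: 1.25
position: [431.9, -254.0, 106.2]
ee_rot: [0.721, -0.693, -0.002, 0.001]
contact_force: [-0.0, -0.1, -0.1]
gripper_width: 59.8
grasp_force: 0.0
```

```bash
cat >> h.py <<'E'
def to_tool(s,d):
    """world shift -> tool axes of the current pose"""
    return R.from_quat(s["ee_rot"]).inv().apply(d).round(2)
def ang(s):
    """tool y axis heading and the tool x/z axes in world"""
    M=R.from_quat(s["ee_rot"]).as_matrix(); return M.T.round(3).tolist()
E
python3 - <<'E'
from bench import *
from h import *
np.set_printoptions(precision=1,suppress=True)
s=read_state();print(s["clock"],s["position"],s["gripper_width"],ang(s),s["contact_force"])
for n,px in(("wrist",(320,240)),("scene",(190,271)),("side",(412,193))):
    g=get_image(n);
    if n=="wrist":cv2.imwrite("pics/w1.png",g["color"]);
    c=blob(masks(g),px);hs=holes(g,c,70,4000);print(n,cv2.contourArea(c),np.array(hs).tolist(),ray(g,hs,8) if hs else '')
E
```

```text
1.25 [ 431.9 -254.   106.2] 59.77296020202635 [[0.039, -0.999, -0.001], [-0.999, -0.039, 0.004], [-0.004, 0.001, -1.0]] [-0.  -0.1 -0.1]
wrist 8626.0 [[342.8272727272727, 156.70909090909092], [341.0388888888889, 254.01666666666668]] [[ 420.3 -305.7]
 [ 417.9 -235.7]]
scene 843.0 [[191.00265957446808, 270.4441489361702]] [[ 423. -268.]]
side 734.5 [[418.36842105263156, 182.42105263157896], [406.0416666666667, 200.91666666666666]] [[ 420.4 -303.3]
 [ 418.  -234.2]]
```

View pics/w1.png

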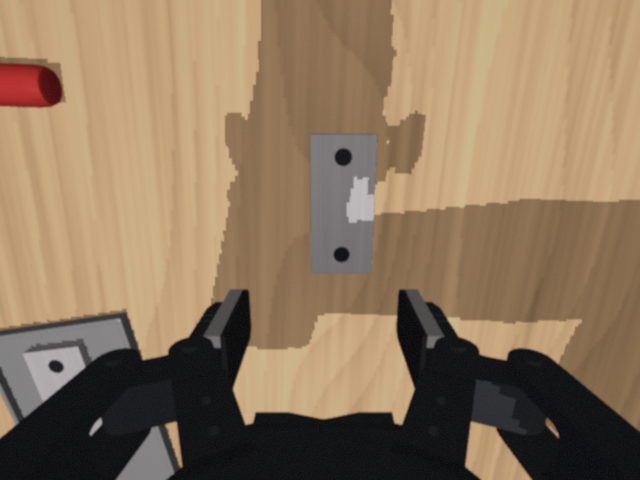

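The wrist view shows the long plate with holes at (343,157) and (341,254). That puts it at (419.1, -270.5), yaw 2.0°, which agrees with the other two cameras. Now I descend.

carry_out(
  motion=[
    [0,0,0,16,13.4,35,0.36],
    [0,0,0,16,13.4,70,0.36],
    [0,0,0,16,13.4,82,0.36],
    [0,0,0,16,13.4,82,0.36],
  ],
)

```text
clock: 1.9
position: [421.1, -270.5, 25.7]
ee_rot: [0.721, -0.692, 0.0, 0.0]
contact_force: [0.7, 1.4, 1.2]
gripper_width: 57.9
grasp_force: 0.0
```

carry_out(
  motion=[
    [0,0,0,0,0,3,0.2],
    [0,0,0,0,0,6,0.2],
    [0,0,0,0,0,6,0.2],
  ],
)

```text
clock: 2.28
position: [420.7, -270.6, 19.8]
ee_rot: [0.721, -0.693, 0.0, -0.0]
contact_force: [-0.8, -0.7, -0.1]
gripper_width: 51.7
grasp_force: 0.0
```

Run:
```python
from bench import *
from h import *
s=read_state();print(s["clock"],s["position"].round(1),s["gripper_width"],ang(s),s["contact_force"])
g=get_image("scene");a=cv2.resize(g["color"][200:320,120:260],(560,480),interpolation=2)
cv2.imwrite("pics/c2.png",a)
```

```text
2.275 [ 420.7 -270.6   19.8] 51.68930439270354 [[0.04, -0.999, 0.0], [-0.999, -0.04, -0.001], [0.001, -0.0, -1.0]] [-0.80034442 -0.66274106 -0.05558496]
```

View pics/c2.png

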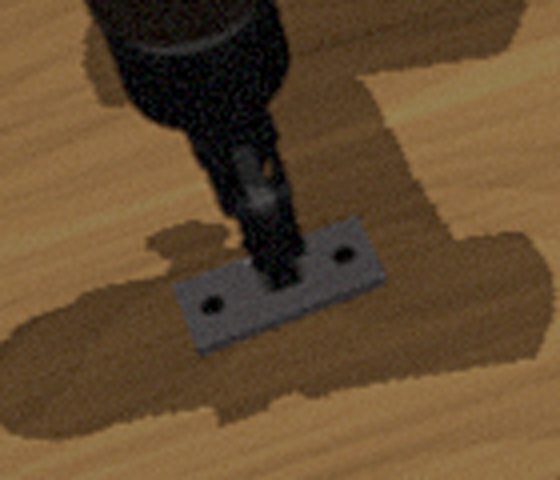

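The tips are still just above the plate, whose holes show at crop (212,305) and (344,255). I correct y by +1.5 and go down gently.

carry_out(
  motion=[
    [0,0,0,0,1.5,1,0.28],
    [0,0,0,0,1.5,3,0.28],
    [0,0,0,0,1.5,5,0.28],
    [0,0,0,0,1.5,5,0.28],
  ],
)

```text
clock: 2.82
position: [418.8, -270.6, 14.2]
ee_rot: [0.721, -0.693, -0.0, 0.0]
contact_force: [-0.1, -0.7, -0.4]
gripper_width: 54.6
grasp_force: 0.0
```

carry_out(
  motion=[
    [0,0,0,0,0,1,0.28],
    [0,0,0,0,0,2,0.28],
    [0,0,0,0,0,2,0.28],
  ],
)

```text
clock: 3.2
position: [418.9, -270.7, 12.4]
ee_rot: [0.721, -0.693, -0.0, 0.0]
contact_force: [0.0, -0.2, 0.1]
gripper_width: 54.7
grasp_force: 0.0
```

carry_out(
  motion=[
    [0,0,0,0,0,0,0.1],
    [0,0,0,0,0,0,0],
    [0,0,0,0,0,0,-0.2],
    [0,0,0,0,0,0,-0.2],
  ],
)

```text
clock: 3.7
position: [419.0, -270.7, 12.5]
ee_rot: [0.721, -0.693, 0.0, -0.0]
contact_force: [-0.5, -0.4, 0.2]
gripper_width: 33.9
grasp_force: 0.0
```

carry_out(
  motion=[
    [0,0,0,0,0,-2,-0.2],
    [0,0,0,0,0,-6,-0.2],
    [0,0,0,0,0,-12,-0.2],
    [0,0,0,0,0,-20,-0.2],
    [0,0,0,0,0,-20,-0.2],
  ],
)

```text
clock: 4.32
position: [419.7, -270.9, 33.4]
ee_rot: [0.721, -0.693, 0.001, -0.0]
contact_force: [0.5, -0.5, 0.7]
gripper_width: 34.2
grasp_force: 0.0
```

Run:
```python
from bench import *
from h import *
s=read_state();print(s["clock"],s["position"].round(1),s["gripper_width"],ang(s),s["contact_force"],s["wrist_torque"],s["grasp_force"])
a=get_image("scene")["color"][200:320,120:260];b=get_image("side")["color"][100:220,350:490]
cv2.imwrite("pics/c3.png",np.hstack([cv2.resize(i,(400,343),interpolation=2) for i in(a,b)]))
```

```text
4.325 [ 419.7 -270.9   33.4] 34.19580538106493 [[0.04, -0.999, 0.001], [-0.999, -0.04, -0.002], [0.002, -0.001, -1.0]] [ 0.49970383 -0.45170342  0.65189359] [-0.02150603  0.00613974  0.01698642] 0.0
```

View pics/c3.png

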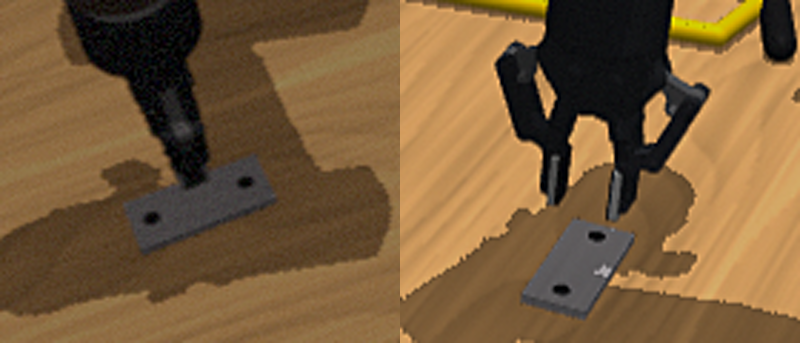

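The picture shows the fingers closed just above the plate, to 34 mm with no contact, and the plate hasn't moved. The tips swing back more than I assumed, so I reopen and go lower while watching the force.

carry_out(
  motion=[
    [0,0,0,0,0.8,0,0.28],
    [0,0,0,0,0.8,10,0.28],
    [0,0,0,0,0.8,20,0.28],
    [0,0,0,0,0.8,25,0.28],
    [0,0,0,0,0.8,25,0.28],
  ],
)

```text
clock: 5.05
position: [417.7, -270.6, 6.7]
ee_rot: [0.721, -0.693, -0.001, 0.0]
contact_force: [0.7, 0.2, 1.0]
gripper_width: 54.5
grasp_force: 0.0
```

carry_out(
  motion=[
    [0,0,0,0,0,1,0.2],
    [0,0,0,0,0,2,0.2],
    [0,0,0,0,0,3,0.2],
    [0,0,0,0,0,3,0.2],
  ],
)

```text
clock: 5.55
position: [418.2, -270.7, 4.5]
ee_rot: [0.721, -0.693, 0.0, -0.0]
contact_force: [0.3, -0.3, 1.5]
gripper_width: 51.0
grasp_force: 0.0
```

carry_out(
  motion=[
    [0,0,0,0,0,1,0.2],
    [0,0,0,0,0,2,0.2],
    [0,0,0,0,0,2,0.2],
  ],
)

```text
clock: 5.92
position: [418.1, -270.7, 2.3]
ee_rot: [0.721, -0.693, -0.0, 0.0]
contact_force: [-0.4, -0.3, -0.1]
gripper_width: 51.8
grasp_force: 0.0
```

carry_out(
  motion=[
    [0,0,0,0,0,0,0.1],
    [0,0,0,0,0,0,0],
    [0,0,0,0,0,0,-0.2],
    [0,0,0,0,0,0,-0.2],
  ],
)

```text
clock: 6.42
position: [418.2, -270.7, 2.5]
ee_rot: [0.721, -0.693, 0.0, -0.0]
contact_force: [0.1, 0.2, 0.6]
gripper_width: 34.2
grasp_force: 0.0
```

Run:
```python
from bench import *
from h import *
a=get_image("scene")["color"][200:320,120:260];b=get_image("side")["color"][120:240,350:490]
cv2.imwrite("pics/c4.png",np.hstack([cv2.resize(i,(400,343),interpolation=2) for i in(a,b)]))
```

```text
(no output)
```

View pics/c4.png

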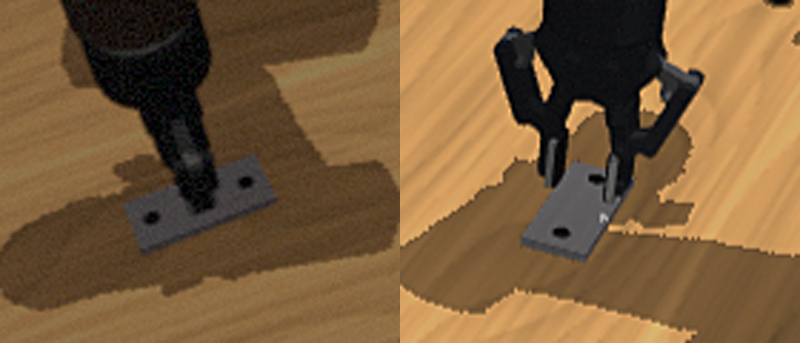

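The tips still hover over the plate, at scene px (192,272) and side px (402,185) for the +x finger. I triangulate their height.

Run:
```python
from bench import *
from h import *
g=get_image("scene");k=get_image("side")
for sc,sd in(((191.75,272.4),(402.5,184.7)),((191.75,272.4),(403,186))):
    for z in(0,4,8,12,16,20): print(z,ray(g,sc,z).round(1),ray(k,sd,z).round(1),ray(k,(423.5,190),z).round(1))
print(read_state()["joints"].round(3).tolist())
w=get_image("wrist");cv2.imwrite("pics/w5.png",w["color"])
```

```text
0 [[ 422.  -267.8]] [[ 448.7 -292.3]] [[ 405.6 -295. ]]
4 [[ 425.3 -267.9]] [[ 446.7 -286.7]] [[ 403.9 -289.4]]
8 [[ 428.5 -268. ]] [[ 444.8 -281.1]] [[ 402.2 -283.8]]
12 [[ 431.8 -268.1]] [[ 442.8 -275.5]] [[ 400.4 -278.1]]
16 [[ 435.  -268.2]] [[ 440.8 -269.9]] [[ 398.7 -272.5]]
20 [[ 438.2 -268.3]] [[ 438.9 -264.3]] [[ 397.  -266.9]]
0 [[ 422.  -267.8]] [[ 446.1 -288.6]] [[ 405.6 -295. ]]
4 [[ 425.3 -267.9]] [[ 444.1 -283. ]] [[ 403.9 -289.4]]
8 [[ 428.5 -268. ]] [[ 442.2 -277.5]] [[ 402.2 -283.8]]
12 [[ 431.8 -268.1]] [[ 440.2 -271.9]] [[ 400.4 -278.1]]
16 [[ 435.  -268.2]] [[ 438.3 -266.3]] [[ 398.7 -272.5]]
20 [[ 438.2 -268.3]] [[ 436.3 -260.7]] [[ 397.  -266.9]]
[-0.248, 0.441, -0.551, -0.0, -0.578, 0.288]
```

View pics/w5.png

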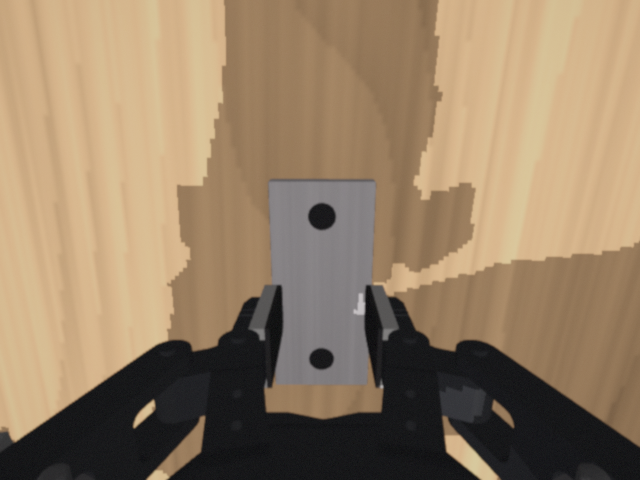

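The wrist view shows the plate (holes (322,216) and (321,358)) under the pads. The fingertips at (275,290) and (373,290) look well above the plate. I check the reported height against the hole spacing.

Run:
```python
from bench import *
from h import *
g=get_image("wrist");s=read_state();print(g["position"],s["position"],s["gripper_width"],s["clock"])
for z in(-10,0,8,16):
    p=ray(g,[(322,216.5),(321,358.5)],z);print(z,p.round(1).tolist(),np.linalg.norm(p[0]-p[1]))
for z in(0,8,16,24,32):print(z,ray(g,[(282,290),(366,290)],z).round(1).tolist())
```

```text
[ 421.07086377 -343.65125504  163.48510122] [ 418.21424169 -270.68525016    2.45233407] 34.40647423692928 6.725
-10 [[420.0, -301.1], [417.6, -222.9]] 78.24801670295986
0 [[420.1, -303.6], [417.8, -229.9]] 73.73765724548433
8 [[420.1, -305.6], [417.9, -235.5]] 70.12936967950387
16 [[420.2, -307.5], [418.1, -241.0]] 66.52108211352343
0 [[437.7, -266.9], [397.8, -268.5]]
8 [[436.9, -270.6], [398.9, -272.1]]
16 [[436.1, -274.4], [400.1, -275.8]]
24 [[435.3, -278.2], [401.2, -279.5]]
32 [[434.5, -281.9], [402.3, -283.2]]
```

The reported height is consistent: hole spacing comes out at 70.1 mm on the z=8 plane. The fingertips really stand about 15–20 mm above where the description puts them, so I trust the cameras and lower in small steps, watching the force.

carry_out(
  motion=[
    [0,0,0,0,-1,0,0.28],
    [0,0,0,0,-1,0,0.28],
    [0,0,0,0,-1,2,0.28],
    [0,0,0,0,-1,4,0.28],
    [0,0,0,0,-1,4,0.28],
  ],
)

```text
clock: 7.35
position: [419.0, -270.6, -1.8]
ee_rot: [0.721, -0.693, -0.0, 0.0]
contact_force: [0.9, 0.4, -0.2]
gripper_width: 54.2
grasp_force: 0.0
```

carry_out(
  motion=[
    [0,0,0,0,0,1.5,0.28],
    [0,0,0,0,0,3,0.28],
    [0,0,0,0,0,3,0.28],
  ],
)

```text
clock: 7.72
position: [419.1, -270.7, -4.7]
ee_rot: [0.721, -0.693, -0.0, 0.0]
contact_force: [-0.4, -0.6, 0.1]
gripper_width: 54.3
grasp_force: 0.0
```

carry_out(
  motion=[
    [0,0,0,0,0,1.5,0.28],
    [0,0,0,0,0,3,0.28],
    [0,0,0,0,0,3,0.28],
  ],
)

```text
clock: 8.1
position: [419.1, -270.6, -7.7]
ee_rot: [0.721, -0.693, -0.0, 0.0]
contact_force: [0.6, 0.4, -0.1]
gripper_width: 54.5
grasp_force: 0.0
```

carry_out(
  motion=[
    [0,0,0,0,0,1.5,0.28],
    [0,0,0,0,0,3,0.28],
    [0,0,0,0,0,3,0.28],
  ],
)

```text
clock: 8.48
position: [419.1, -270.6, -10.7]
ee_rot: [0.721, -0.693, -0.0, 0.0]
contact_force: [-0.3, 0.6, 0.1]
gripper_width: 54.9
grasp_force: 0.0
```

carry_out(
  motion=[
    [0,0,0,0,0,1,0.28],
    [0,0,0,0,0,2,0.28],
    [0,0,0,0,0,2,0.28],
  ],
)

```text
clock: 8.85
position: [419.1, -270.6, -12.7]
ee_rot: [0.721, -0.693, -0.0, 0.0]
contact_force: [-0.2, -0.1, -0.0]
gripper_width: 54.8
grasp_force: 0.0
```

Run:
```python
from bench import *
from h import *
s=read_state();print(s["position"].round(1),s["contact_force"].round(1),s["gripper_width"])
a=get_image("scene")["color"][220:300,140:240];b=get_image("side")["color"][130:210,370:470]
cv2.imwrite("pics/c6.png",np.hstack([cv2.resize(i,(400,320),interpolation=2) for i in(a,b)]))
```

```text
[ 419.1 -270.6  -12.7] [-0.2 -0.1 -0. ] 54.847169968169325
```

View pics/c6.png

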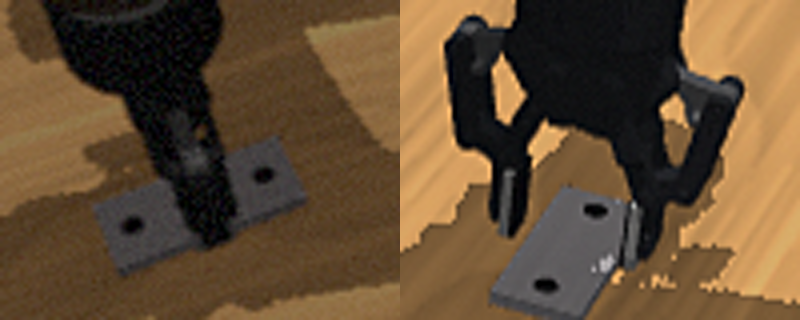

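The fingers now straddle the plate, with the +x tip at scene px (194,281) and side px (397,189), near the bench. Pictures are nearly spent, so from here I work numerically. I creep down a little and close.

carry_out(
  motion=[
    [0,0,0,0,0,1,0.25],
    [0,0,0,0,0,1,0.15],
    [0,0,0,0,0,1,0],
    [0,0,0,0,0,1,-0.1],
    [0,0,0,0,0,1,-0.1],
  ],
)

```text
clock: 9.57
position: [419.2, -270.7, -12.9]
ee_rot: [0.721, -0.693, 0.0, 0.0]
contact_force: [-0.9, 1.3, 6.1]
gripper_width: 40.7
grasp_force: 59.7
```

Gripped: 60 N with the width stalled, and the tips just touched the bench at TCP z≈-13. Now I lift.

carry_out(
  motion=[
    [0,0,0,0,0,-3,-0.2],
    [0,0,0,0,0,-10,-0.2],
    [0,0,0,0,0,-30,-0.2],
    [0,0,0,0,0,-60,-0.2],
    [0,0,0,0,0,-60,-0.2],
  ],
)

```text
clock: 10.2
position: [420.9, -271.1, 48.4]
ee_rot: [0.721, -0.693, 0.002, -0.001]
contact_force: [0.6, -0.9, -3.2]
gripper_width: 40.3
grasp_force: 61.3
```

Run:
```python
from bench import *
from h import *
np.set_printoptions(precision=1,suppress=True)
s=read_state();print(s["clock"],s["position"],s["contact_force"],s["wrist_torque"].round(3),s["gripper_width"],ang(s))
g=get_image("wrist");h=cv2.cvtColor(g["color"],cv2.COLOR_BGR2HSV)
gray=h[...,2]
n,_,st,ce=cv2.connectedComponentsWithStats((gray<60).astype(np.uint8))
for i in range(1,n):
    if 60<st[i,4]<3000 :print(ce[i],st[i])
for n,px in(("scene",(190,240)),("side",(412,160))):
    g=get_image(n);c=blob(masks(g),px);print(n,cv2.contourArea(c),c[:,0].mean(0),[ (np.round(a).tolist()) for a in holes(g,c,70)])
```

```text
10.2 [ 420.9 -271.1   48.4] [ 0.6 -0.9 -3.2] [ 0.  -0.1 -0. ] 40.32121209586822 [[0.04, -0.999, 0.002], [-0.999, -0.04, -0.005], [0.005, -0.002, -1.0]]
[323.9 225.3] [310 212  29  28 651]
[323.1 378.9] [311 369  26  21 438]
scene 787.0 [182.6 247.7] [[181.0, 239.0], [200.0, 247.0], [169.0, 258.0]]
side 4202.5 [425.  118.7] [[409.0, 175.0]]
```

The lift reads -3.2 N, so the plate is held. I carry it over the tray and turn to the tray yaw.

carry_out(
  motion=[
    [0,0,-0.02,-20,-17,-20,-0.2],
    [0,0,-0.06,-62,-53,-40,-0.2],
    [0,0,-0.1,-104,-89,-52,-0.2],
    [0,0,-0.14,-146,-125,-52,-0.2],
    [0,0,-0.154,-188,-161,-52,-0.2],
  ],
)

```text
clock: 10.98
position: [572.4, -74.8, 96.9]
ee_rot: [0.772, -0.635, -0.001, 0.001]
contact_force: [1.1, -0.6, -3.6]
gripper_width: 40.2
grasp_force: 61.3
```

carry_out(
  motion=[
    [0,0,0,-25,-20,0,-0.2],
    [0,0,0,-48,-40,0,-0.2],
    [0,0,0,-55,-34,0,-0.2],
    [0,0,0,-55,-34,0,-0.2],
  ],
)

```text
clock: 11.48
position: [593.4, -15.8, 96.8]
ee_rot: [0.772, -0.635, -0.001, 0.002]
contact_force: [-0.4, 0.2, -3.7]
gripper_width: 40.1
grasp_force: 61.4
```

Run:
```python
from bench import *
from h import *
np.set_printoptions(precision=1,suppress=True)
s=read_state();print(s["clock"],s["position"],s["contact_force"],s["gripper_width"],ang(s))
g=get_image("wrist");gray=cv2.cvtColor(g["color"],cv2.COLOR_BGR2GRAY)
n,_,st,ce=cv2.connectedComponentsWithStats((gray<45).astype(np.uint8))
for i in range(1,n):
    if 60<st[i,4]<3000 and st[i,2]<60 and st[i,3]<60:
        print(ce[i],st[i],'z12',ray(g,ce[i],12),'held',ray(g,ce[i],s["position"][2]+20.9))
for n,px in(("scene",(340,300)),("side",(240,260))):
    g=get_image(n);c=blob(masks(g),px);hs=holes(g,c,35)
    print(n,cv2.contourArea(c),[a.round().tolist() for a in hs],ray(g,hs,12) if hs else '')
```

```text
11.475 [593.4 -15.8  96.8] [-0.4  0.2 -3.7] 40.07045811771116 [[0.193, -0.981, -0.0], [-0.981, -0.193, 0.004], [-0.004, -0.001, -1.0]]
[290.   30.6] [283  21  13  19 149] z12 [[ 636.4 -135.1]] held [[ 624.2 -114.6]]
[287.6 151.4] [280 144  16  16 209] z12 [[626.2 -66.2]] held [[618.4 -75.3]]
[323.9 225.1] [310 212  29  27 615] z12 [[594.  -22.6]] held [[600.  -50.4]]
[323.1 378.9] [311 369  25  21 415] z12 [[570.9  98.4]] held [[586.9  18.5]]
scene 8555.0 [[323.0, 264.0], [322.0, 310.0], [292.0, 328.0]] [[ 525.7  -17.3]
 [ 625.7  -65.9]
 [ 637.2 -134.1]]
side 55913.5 [[268.0, 174.0], [270.0, 184.0], [278.0, 194.0], [253.0, 197.0], [264.0, 215.0]] [[ 693.  -183.6]
 [ 669.  -153.3]
 [ 638.1 -133.6]
 [ 675.8 -102.5]
 [ 626.1  -64.9]]
```

The held plate is level, centred on the TCP within 0.3 mm and yawed 10.8°, with hole spacing 70.1 mm. Next I find the tray centreline exactly from its rim edges in the wrist view.

Run:
```python
from bench import *
from h import *
np.set_printoptions(precision=2,suppress=True)
g=get_image("wrist");m=masks(g);L=[];Rr=[]
m=cv2.morphologyEx(m,cv2.MORPH_OPEN,np.ones((5,5)))
for r in range(10,275,6):
    x=np.flatnonzero(m[r]); 
    if len(x): L.append((x[0],r+.5));Rr.append((x[-1]+1,r+.5))
print(L[::8],Rr[::8])
ls=[]
for P in(L,Rr):
    w=ray(g,P,10).astype(np.float32); vx,vy,x0,y0=cv2.fitLine(w,cv2.DIST_HUBER,0,.01,.01).ravel()
    d=(w-[x0,y0])@[-vy,vx]; print("ang",np.degrees(np.arctan2(-vx,vy)) if vy>0 else np.degrees(np.arctan2(vx,-vy)),"x at y=-60:",x0+vx/vy*(-60-y0),"x at y=0",x0-vx/vy*y0,"resid",np.abs(d).max())
```

```text
[(np.int64(0), 10.5), (np.int64(0), 58.5), (np.int64(0), 106.5), (np.int64(0), 154.5), (np.int64(211), 202.5), (np.int64(215), 250.5)] [(np.int64(393), 10.5), (np.int64(391), 58.5), (np.int64(389), 106.5), (np.int64(387), 154.5), (np.int64(384), 202.5), (np.int64(382), 250.5)]
ang 61.878418 x at y=-60: 796.85834 x at y=0 684.5901 resid 56.62555
ang 11.280642 x at y=-60: 560.8525 x at y=0 548.88434 resid 155.19957
```

Run:
```python
from bench import *
from h import *
np.set_printoptions(precision=2,suppress=True)
g=get_image("wrist");m=masks(g);L=[];Rr=[]
m=cv2.morphologyEx(cv2.morphologyEx(m,cv2.MORPH_CLOSE,np.ones((7,7))),cv2.MORPH_OPEN,np.ones((5,5)))
for r in range(10,275,6):
    z=np.flatnonzero(m[r]==0); a=z[z<260]; b=z[z>345]
    if len(a) and len(b): L.append((a[-1]+1,r+.5));Rr.append((b[0],r+.5))
for P in(L,Rr):
    w=ray(g,P,10).astype(np.float32); k=np.ones(len(w),bool)
    for _ in range(4):
        p=np.polyfit(w[k,1],w[k,0],1);d=w[:,0]-np.polyval(p,w[:,1]);k=abs(d)<1.5+0*d if _ else abs(d)<np.median(abs(d))*2+1
    print(k.sum(),len(k),"ang",np.degrees(np.arctan(-p[0])),"x(-60)",np.polyval(p,-60),"x(0)",np.polyval(p,0),abs(d[k]).max())
```

```text
45 45 ang 11.169781728808791 x(-60) 680.4864057186373 x(0) 668.638967524745 0.32346704730423426
45 45 ang 11.262198611289355 x(-60) 560.8980620780825 x(0) 548.9500396849907 0.3722596793299999
```

The rim lines give width 117.3 mm and angle 11.2°, with the centreline at x = 608.8 - 0.198·y. The first plate's +y end is at about (623.1, -50.6). The long plate's underside centre should be at about (615.0, -26.2), z 9.3, tilt 0.107. With the tilt lever, that makes the TCP target (615.3, -27.5, -3.5). I approach 17 mm above it.

carry_out(
  motion=[
    [0,0.04,0,8,-10,20,-0.2],
    [0,0.08,0,15.7,-19.2,45,-0.2],
    [0,0.107,0,15.7,-19.2,70,-0.2],
    [0,0.107,0,15.7,-19.2,83,-0.2],
    [0,0.107,0,15.7,-19.2,83,-0.2],
  ],
)

```text
clock: 12.35
position: [616.7, -28.0, 14.8]
ee_rot: [0.771, -0.635, 0.041, 0.035]
contact_force: [0.6, 0.5, -4.0]
gripper_width: 39.7
grasp_force: 61.3
```

```bash
cat > chk.py <<'E'
from bench import *
from h import *
import sys
np.set_printoptions(precision=2,suppress=True)
T=np.array([float(a) for a in sys.argv[1:4]])
s=read_state();print(s["clock"],s["position"],s["contact_force"],s["gripper_width"],ang(s),"shift to target",to_tool(s,T-s["position"]))
g=get_image("wrist");gray=cv2.cvtColor(g["color"],cv2.COLOR_BGR2GRAY)
n,_,st,ce=cv2.connectedComponentsWithStats((gray<45).astype(np.uint8))
for i in range(1,n):
    if 60<st[i,4]<3000 and st[i,2]<60 and st[i,3]<60: print(ce[i],st[i][2:],'z12',ray(g,ce[i],12),'held',ray(g,ce[i],s["position"][2]+20.9))
E
python3 chk.py 615.3 -27.5 -3.5
```

```text
12.35 [616.69 -28.04  14.79] [ 0.65  0.5  -3.99] 39.69062234154702 [[0.191, -0.976, 0.107], [-0.981, -0.192, 0.002], [0.019, -0.105, -0.994]] shift to target [-2.74  1.23 18.1 ]
[323.85 225.16] [ 29  27 615] z12 [[621.83 -56.1 ]] held [[622.62 -59.75]]
[323.17 379.01] [ 25  21 412] z12 [[607.29  20.17]] held [[610.1    5.93]]
```

carry_out(
  motion=[
    [0,0,0,-1,1.2,6,-0.2],
    [0,0,0,-2,1.2,11,-0.2],
    [0,0,0,-2.3,1.2,14.5,-0.2],
    [0,0,0,-2.3,1.2,14.5,-0.2],
  ],
)

```text
clock: 12.9
position: [615.6, -27.1, 0.5]
ee_rot: [0.771, -0.634, 0.041, 0.034]
contact_force: [0.3, -0.3, -4.0]
gripper_width: 40.2
grasp_force: 61.4
```

carry_out(
  motion=[
    [0,0,0,-0.1,0,1,-0.2],
    [0,0,0,-0.2,0,2,-0.2],
    [0,0,0,-0.2,0,2,-0.2],
  ],
)

```text
clock: 13.28
position: [615.8, -27.1, -1.2]
ee_rot: [0.771, -0.634, 0.041, 0.034]
contact_force: [-0.1, -0.1, -3.7]
gripper_width: 40.3
grasp_force: 61.4
```

carry_out(
  motion=[
    [0,0,0,0,0,0.7,-0.2],
    [0,0,0,0,0,1.5,-0.2],
    [0,0,0,0,0,1.5,-0.2],
  ],
)

```text
clock: 13.65
position: [615.8, -27.3, -2.8]
ee_rot: [0.771, -0.634, 0.041, 0.034]
contact_force: [0.2, -0.2, -3.7]
gripper_width: 40.3
grasp_force: 61.4
```

carry_out(
  motion=[
    [0,0,0,0,0,0.4,-0.2],
    [0,0,0,0,0,0.8,-0.2],
    [0,0,0,0,0,0.8,-0.2],
  ],
)

```text
clock: 14.02
position: [616.0, -27.3, -3.3]
ee_rot: [0.771, -0.634, 0.041, 0.034]
contact_force: [-0.9, 0.2, -1.2]
gripper_width: 40.3
grasp_force: 62.2
```

Contact comes at the predicted height, with the load easing from -3.7 to -1.2 N. I settle slightly and release with a modest opening.

carry_out(
  motion=[
    [0,0,0,0,0,0.5,-0.2],
    [0,0,0,0,0,0.5,-0.2],
  ],
)

```text
clock: 14.28
position: [616.0, -27.3, -3.4]
ee_rot: [0.771, -0.634, 0.041, 0.034]
contact_force: [-2.3, 0.9, 2.6]
gripper_width: 40.1
grasp_force: 64.1
```

carry_out(
  motion=[
    [0,0,0,0,0,0,0],
    [0,0,0,0,0,0,0.05],
    [0,0,0,0,0,0,0.12],
    [0,0,0,0,0,0,0.2],
    [0,0,0,0,0,0,0.2],
  ],
)

```text
clock: 14.9
position: [616.2, -27.4, -3.8]
ee_rot: [0.771, -0.634, 0.041, 0.034]
contact_force: [-0.0, -0.3, -0.3]
gripper_width: 51.3
grasp_force: 0.0
```

carry_out(
  motion=[
    [0,0,0,0,0,-5,0.2],
    [0,0,0,0,0,-20,0.2],
    [0,0,0,0,0,-60,0.3],
    [0,0,0,0,0,-105,0.35],
    [0,-0.107,0,0,0,-110,0.35],
  ],
)

```text
clock: 15.52
position: [615.4, -13.6, 110.4]
ee_rot: [0.774, -0.633, 0.002, -0.004]
contact_force: [0.8, -1.6, -1.6]
gripper_width: 57.8
grasp_force: 0.0
```

```bash
python3 chk.py 385.6 256.4 60
python3 - <<'E'
from bench import *
from h import *
np.set_printoptions(precision=1,suppress=True)
for n in("scene","side"):
    g=get_image(n)
    gray=cv2.cvtColor(g["color"],cv2.COLOR_BGR2GRAY);k,_,st,ce=cv2.connectedComponentsWithStats((gray<38).astype(np.uint8))
    for i in range(1,k):
        if 8<st[i,4]<120 and st[i,2]<16:
            p=ray(g,ce[i],14)[0]
            if 540<p[0]<720 and -170<p[1]<150: print(n,ce[i],st[i,4],p)
E
```

```text
15.525 [615.37 -13.57 110.39] [ 0.76 -1.59 -1.57] 57.82202312613683 [[0.198, -0.98, -0.002], [-0.98, -0.198, -0.008], [0.007, 0.003, -1.0]] shift to target [-309.98  172.23   49.68]
[326.66  37.9 ] [ 16  19 241] z12 [[ 638.4  -135.28]] held [[ 633.87 -112.46]]
[327.98 165.38] [ 15  16 195] z12 [[621.84 -58.38]] held [[624.93 -70.94]]
[326.62 260.46] [ 14  12 139] z12 [[608.94   9.77]] held [[617.96 -34.15]]
scene [339.  270.5] 10 [556.1   3.4]
scene [353.4 288.8] 18 [608.5   9.4]
scene [297.8 295.4] 17 [576.3 -95.8]
scene [324.6 304.5] 19 [617.6 -57.3]
scene [291.6 328.2] 23 [ 639. -135.]
scene [335.3 334.7] 9 [685.9 -67.3]
side [253.7 190. ] 13 [ 684.9 -120.2]
side [278.3 194.1] 15 [ 636.5 -131.2]
side [263.6 214.1] 17 [627.3 -64.7]
side [249.2 240.6] 22 [608.4  11.4]
side [204.3 262.4] 23 [642.2  94.4]
side [193.7 277.8] 11 [634.8 132.8]
```

The long plate's holes are at (622.5,-58.8) and (608.8,9.2), from wrist and scene together. That gives centre (615.6,-24.8) and yaw 11.4°, with 69.4 mm spacing fitting the expected tilt. The first plate is unmoved. Next is the short plate.

carry_out(
  motion=[
    [0,0,0.04,-50,28,0,0.35],
    [0,0,0.08,-104,58,0,0.35],
    [0,0,0.12,-158,88,0,0.35],
    [0,0,0.16,-212,118,0,0.35],
    [0,0,0.206,-250,139,0,0.35],
  ],
)

```text
clock: 16.3
position: [426.8, 203.7, 105.1]
ee_rot: [-0.703, 0.711, -0.001, -0.001]
contact_force: [-0.3, 0.4, -0.4]
gripper_width: 57.9
grasp_force: 0.0
```

Run:
```python
from bench import *
from h import *
np.set_printoptions(precision=1,suppress=True)
s=read_state();print(s["clock"],s["position"],ang(s),to_tool(s,np.array([385.6,256.4,60])-s["position"]))
g=get_image("side");y=cv2.inRange(cv2.cvtColor(g["color"],cv2.COLOR_BGR2HSV),(20,180,80),(35,255,255));y[:330]=0
c=max(cv2.findContours(y,0,1)[0],key=cv2.contourArea);print("yellow",cv2.boxPoints(cv2.minAreaRect(ray(g,c[:,0],8).astype(np.float32))))
```

```text
16.3 [426.8 203.7 105.1] [[-0.011, -1.0, 0.002], [-1.0, 0.011, 0.0], [-0.0, -0.002, -1.0]] [-52.3  41.8  45. ]
yellow [[277.9 179.1]
 [282.8 129.2]
 [358.5 136.6]
 [353.6 186.5]]
```

carry_out(
  motion=[
    [0,0,0,-40,32,0,0.35],
    [0,0,0,-52.3,41.8,10,0.35],
    [0,0,0,-52.3,41.8,25,0.35],
    [0,0,0,-52.3,41.8,25,0.35],
  ],
)

```text
clock: 16.85
position: [386.8, 254.3, 78.9]
ee_rot: [-0.703, 0.711, -0.001, -0.002]
contact_force: [0.4, 0.6, -0.8]
gripper_width: 57.6
grasp_force: 0.0
```

Run:
```python
from bench import *
from h import *
np.set_printoptions(precision=2,suppress=True)
s=read_state();print(s["clock"],s["position"],s["gripper_width"],ang(s))
g=get_image("wrist");gray=cv2.cvtColor(g["color"],cv2.COLOR_BGR2GRAY)
m=cv2.morphologyEx(masks(g),cv2.MORPH_CLOSE,np.ones((5,5)))
n,_,st,ce=cv2.connectedComponentsWithStats((gray<45).astype(np.uint8))
for i in range(1,n):
    if 60<st[i,4]<3000 and st[i,2]<60 and st[i,3]<60:
        print(ce[i],st[i],ray(g,ce[i],8))
        if abs(ce[i][0]-320)<60: 
            cx,cy=map(int,ce[i]); P=[[],[]]
            for r in range(cy-50,cy+15,4):
                z=np.flatnonzero(m[r]==0);P[0].append((z[z<cx][-1]+1,r+.5));P[1].append((z[z>cx][0],r+.5))
            for q in P:
                w=ray(g,q,8);p=np.polyfit(w[:,1],w[:,0],1);print("ang",np.degrees(np.arctan(-p[0])),"x at 256:",np.polyval(p,256),abs(w[:,0]-np.polyval(p,w[:,1])).max())
```

```text
16.85 [386.78 254.25  78.88] 57.61795083755132 [[-0.011, -1.0, 0.004], [-1.0, 0.011, 0.002], [-0.002, -0.004, -1.0]]
[439.13  71.29] [430  62  19  20 298] [[319.03 153.23]]
```

Run:
```python
from bench import *
from h import *
np.set_printoptions(precision=2,suppress=True)
g=get_image("wrist");gray=cv2.cvtColor(g["color"],cv2.COLOR_BGR2GRAY);cv2.imwrite("pics/w7.png",g["color"])
print(gray[200:420:10,322].tolist())
m=cv2.morphologyEx(masks(g),cv2.MORPH_CLOSE,np.ones((5,5)))
for t in(30,60,80):
    n,_,st,ce=cv2.connectedComponentsWithStats((gray<t).astype(np.uint8))
    print(t,[(ce[i].round(1).tolist(),st[i].tolist()) for i in range(1,n) if st[i,4]>60])
for r in range(220,300,10):
    z=np.flatnonzero(m[r]==0);a=z[z<322][-1]+1 if (z<322).any() else -1;b=z[z>322][0] if (z>322).any() else -1;print(r,a,b,ray(g,[(a,r+.5),(b,r+.5)],8).round(1).tolist())
```

```text
[156, 184, 184, 184, 47, 120, 185, 185, 184, 183, 162, 163, 165, 166, 166, 166, 157, 160, 163, 164, 166, 167]
30 [([440.2, 70.2], [432, 61, 18, 19, 263]), ([326.8, 418.2], [0, 290, 640, 190, 57988])]
60 [([48.3, 21.1], [0, 0, 79, 38, 380]), ([440.1, 70.3], [431, 60, 19, 21, 325]), ([325.1, 242.1], [318, 235, 15, 15, 175]), ([321.6, 416.9], [0, 290, 640, 190, 61291])]
80 [([46.4, 22.4], [0, 0, 80, 40, 615]), ([440.2, 70.3], [430, 60, 21, 22, 355]), ([325.3, 242.1], [318, 235, 16, 15, 196]), ([321.8, 414.7], [0, 290, 640, 190, 63003])]
220 290 361 [[408.6, 240.9], [363.1, 241.5]]
230 291 361 [[408.2, 247.5], [363.0, 248.1]]
240 291 360 [[408.4, 254.3], [363.5, 254.9]]
250 291 360 [[408.7, 261.2], [363.4, 261.8]]
260 292 360 [[408.3, 268.2], [363.3, 268.7]]
270 292 360 [[408.6, 275.2], [363.2, 275.8]]
280 292 359 [[408.8, 282.4], [363.8, 283.0]]
290 293 359 [[408.4, 289.8], [363.7, 290.4]]
```

The short plate's hole is at px (325,242), giving centre (386.0, 256.0). The edges read 45.1 mm wide and parallel to the tool within 0.6°. I go down to it.

carry_out(
  motion=[
    [0,0,0,-1.7,0.8,30,0.3],
    [0,0,0,-1.7,0.8,60,0.28],
    [0,0,0,-1.7,0.8,75,0.28],
    [0,0,0,-1.7,0.8,83,0.28],
    [0,0,0,-1.7,0.8,83,0.28],
  ],
)

```text
clock: 17.58
position: [387.4, 257.0, -2.6]
ee_rot: [-0.703, 0.711, -0.0, -0.0]
contact_force: [0.2, -0.5, 0.0]
gripper_width: 54.5
grasp_force: 0.0
```

```bash
python3 chk.py 386 256 -12
```

```text
17.575 [387.36 257.05  -2.63] [ 0.2  -0.48  0.03] 54.45371175784124 [[-0.012, -1.0, 0.0], [-1.0, 0.012, 0.0], [-0.0, -0.0, -1.0]] shift to target [1.06 1.35 9.37]
[509.21  31.05] [ 31  33 773] z12 [[320.78 153.9 ]] held [[323.6  155.19]]
[325.37 287.51] [ 21  10 164] z12 [[386.44 251.02]] held [[386.44 248.15]]
```

carry_out(
  motion=[
    [0,0,0,1,1.3,3,0.28],
    [0,0,0,1,1.3,6,0.28],
    [0,0,0,1,1.3,9,0.28],
    [0,0,0,1,1.3,9,0.28],
  ],
)

```text
clock: 18.12
position: [385.7, 256.1, -11.8]
ee_rot: [-0.703, 0.711, -0.0, -0.0]
contact_force: [-0.3, 0.7, 0.2]
gripper_width: 54.5
grasp_force: 0.0
```

carry_out(
  motion=[
    [0,0,0,0,0,0,0.15],
    [0,0,0,0,0,0,0.05],
    [0,0,0,0,0,0,-0.1],
    [0,0,0,0,0,0,-0.2],
    [0,0,0,0,0,0,-0.2],
  ],
)

```text
clock: 18.75
position: [386.2, 256.7, -10.8]
ee_rot: [-0.703, 0.711, -0.0, 0.001]
contact_force: [-1.2, -0.1, 6.4]
gripper_width: 34.3
grasp_force: 3.6
```

carry_out(
  motion=[
    [0,0,0,0,0,-3,-0.2],
    [0,0,0,0,0,-10,-0.2],
    [0,0,0,0,0,-40,-0.2],
    [0,0,0,0,0,-80,-0.2],
    [0,0,0,0,0,-110,-0.2],
  ],
)

```text
clock: 19.38
position: [386.0, 256.4, 100.2]
ee_rot: [-0.703, 0.711, 0.0, 0.001]
contact_force: [0.0, 1.0, -0.1]
gripper_width: 34.2
grasp_force: 0.0
```

The fingers slid on the plate's top, so the tips were still a little too high. I check that the plate didn't move, then go lower.

Run:
```python
from bench import *
from h import *
np.set_printoptions(precision=2,suppress=True)
s=read_state();print(s["clock"],s["position"],ang(s))
g=get_image("wrist");gray=cv2.cvtColor(g["color"],cv2.COLOR_BGR2GRAY)
m=cv2.morphologyEx(masks(g),cv2.MORPH_CLOSE,np.ones((5,5)))
n,_,st,ce=cv2.connectedComponentsWithStats((gray<70).astype(np.uint8))
print([(ce[i].round(1).tolist(),ray(g,ce[i],8)[0].round(1).tolist()) for i in range(1,n) if 60<st[i,4]<2000])
for r in range(200,262,10):
    z=np.flatnonzero(m[r]==0);a=z[z<322][-1]+1;b=z[z>322][0];print(r,ray(g,[(a,r+.5),(b,r+.5)],8).round(1).tolist())
```

```text
19.375 [385.98 256.38 100.2 ] [[-0.012, -1.0, -0.001], [-1.0, 0.012, -0.001], [0.001, 0.001, -1.0]]
[([59.0, 28.0], [544.4, 126.1]), ([428.6, 71.2], [319.1, 153.2]), ([323.1, 230.6], [386.2, 255.7])]
200 [[408.0, 233.9], [363.3, 234.5]]
210 [[408.2, 241.0], [363.3, 241.5]]
220 [[408.5, 248.1], [363.2, 248.7]]
230 [[408.8, 255.3], [363.1, 255.9]]
240 [[408.3, 262.7], [363.7, 263.3]]
250 [[408.6, 270.2], [363.6, 270.8]]
260 [[408.9, 277.8], [363.5, 278.4]]
```

Plate unmoved at (386.1, 255.8). I open and descend to about -13, then creep lower on the force reading.

carry_out(
  motion=[
    [0,0,0,0.3,0,30,0.28],
    [0,0,0,0.3,0,70,0.28],
    [0,0,0,0.3,0,100,0.28],
    [0,0,0,0.3,0,112.5,0.28],
    [0,0,0,0.3,0,112.5,0.28],
  ],
)

```text
clock: 20.05
position: [385.7, 255.7, -14.5]
ee_rot: [-0.703, 0.711, -0.0, -0.001]
contact_force: [0.1, 0.4, 0.6]
gripper_width: 54.3
grasp_force: 0.0
```

carry_out(
  motion=[
    [0,0,0,0,0,1,0.28],
    [0,0,0,0,0,2,0.28],
    [0,0,0,0,0,3,0.28],
    [0,0,0,0,0,3,0.28],
  ],
)

```text
clock: 20.55
position: [385.9, 256.0, -16.9]
ee_rot: [-0.703, 0.711, 0.0, 0.0]
contact_force: [-0.2, -0.2, -0.2]
gripper_width: 54.1
grasp_force: 0.0
```

carry_out(
  motion=[
    [0,0,0,0,0,1,0.26],
    [0,0,0,0,0,2,0.26],
    [0,0,0,0,0,2,0.26],
  ],
)

```text
clock: 20.92
position: [385.7, 255.8, -19.3]
ee_rot: [-0.703, 0.711, -0.0, -0.0]
contact_force: [-0.1, -0.2, 0.4]
gripper_width: 53.7
grasp_force: 0.0
```

carry_out(
  motion=[
    [0,0,0,0,0,1,0.2],
    [0,0,0,0,0,1,0.1],
    [0,0,0,0,0,1,0],
    [0,0,0,0,0,1,-0.2],
    [0,0,0,0,0,1,-0.2],
  ],
)

```text
clock: 21.55
position: [386.0, 256.0, -19.7]
ee_rot: [-0.703, 0.711, -0.0, 0.0]
contact_force: [-0.3, -1.1, 4.8]
gripper_width: 43.0
grasp_force: 61.8
```

carry_out(
  motion=[
    [0,0,0,0,0,-3,-0.2],
    [0,0,0,0,0,-10,-0.2],
    [0,0,0,0,0,-40,-0.2],
    [0,0,0,0,0,-80,-0.2],
    [0,0,0,0,0,-120,-0.2],
  ],
)

```text
clock: 22.18
position: [385.3, 255.5, 100.9]
ee_rot: [-0.703, 0.711, 0.0, -0.001]
contact_force: [1.0, -0.2, -3.4]
gripper_width: 43.3
grasp_force: 61.8
```

```bash
sed -i 's/gray<45/gray<70/' chk.py; python3 chk.py 603.5 45 100
```

```text
22.175 [385.3  255.47 100.94] [ 1.04 -0.19 -3.35] 43.32125785997117 [[-0.012, -1.0, 0.001], [-1.0, 0.012, 0.001], [-0.001, -0.001, -1.0]] shift to target [ 207.8  -220.74    0.89]
[426.69  73.24] [ 18  19 270] z12 [[320.11 153.63]] held [[348.41 166.34]]
[323.44 314.5 ] [ 30  26 586] z12 [[385.99 318.54]] held [[385.35 258.8 ]]
```

The short plate is held (62 N on the pads) and centred on the TCP, with its underside 19.7 mm above the TCP. The long plate's far top edge is at about (605.9, 24.0). With tilt 0.16, the TCP target is (603.2, 33.0, -9.5).

carry_out(
  motion=[
    [0,0,-0.03,25,-25,0,-0.2],
    [0,0,-0.08,65,-65,0,-0.2],
    [0,0,-0.13,106,-106,0,-0.2],
    [0,0,-0.18,147,-147,0,-0.2],
    [0,0,-0.209,186,-186,0,-0.2],
  ],
)

```text
clock: 22.85
position: [570.3, 66.1, 99.5]
ee_rot: [0.773, -0.634, -0.0, 0.0]
contact_force: [1.1, 0.4, -2.4]
gripper_width: 42.8
grasp_force: 61.9
```

carry_out(
  motion=[
    [0,0.08,0,20,-20,10,-0.2],
    [0,0.16,0,40,-27,40,-0.2],
    [0,0.16,0,40,-27,75,-0.2],
    [0,0.16,0,40,-27,85,-0.2],
    [0,0.16,0,40,-27,85,-0.2],
  ],
)

```text
clock: 23.48
position: [603.8, 33.7, 14.7]
ee_rot: [0.771, -0.632, 0.062, 0.051]
contact_force: [0.8, -0.7, -2.4]
gripper_width: 42.8
grasp_force: 61.9
```

```bash
python3 chk.py 603.2 33 -9.5
```

```text
23.475 [603.78  33.73  14.7 ] [ 0.81 -0.67 -2.44] 42.81777967879582 [[0.194, -0.968, 0.16], [-0.981, -0.196, 0.001], [0.03, -0.157, -0.987]] shift to target [-3.27  0.69 23.99]
[323.75  68.85] [ 26  28 556] z12 [[622.58 -62.21]] held [[621.26 -55.35]]
[323.45 315.28] [ 29  27 593] z12 [[600.73  48.35]] held [[602.39  40.16]]
```

carry_out(
  motion=[
    [0,0,0,-1,0.7,8,-0.2],
    [0,0,0,-2.2,0.7,16,-0.2],
    [0,0,0,-2.9,0.7,21,-0.2],
    [0,0,0,-2.9,0.7,21,-0.2],
  ],
)

```text
clock: 24.02
position: [602.9, 33.0, -6.9]
ee_rot: [0.771, -0.632, 0.062, 0.051]
contact_force: [0.4, -0.2, -2.8]
gripper_width: 43.3
grasp_force: 61.9
```

carry_out(
  motion=[
    [0,0,0,-0.1,0,0.8,-0.2],
    [0,0,0,-0.2,0,1.5,-0.2],
    [0,0,0,-0.2,0,1.5,-0.2],
  ],
)

```text
clock: 24.4
position: [603.3, 33.1, -7.8]
ee_rot: [0.771, -0.632, 0.062, 0.051]
contact_force: [-1.5, 0.7, -2.4]
gripper_width: 43.0
grasp_force: 61.9
```

carry_out(
  motion=[
    [0,0,0,-0.1,0,0.5,-0.2],
    [0,0,0,-0.1,0,1,-0.2],
    [0,0,0,-0.1,0,1,-0.2],
  ],
)

```text
clock: 24.78
position: [603.3, 33.0, -8.9]
ee_rot: [0.771, -0.632, 0.062, 0.051]
contact_force: [0.0, 0.3, -2.2]
gripper_width: 43.0
grasp_force: 61.9
```

carry_out(
  motion=[
    [0,0,0,-0.1,0,0.4,-0.2],
    [0,0,0,-0.1,0,0.8,-0.2],
    [0,0,0,-0.1,0,0.8,-0.2],
  ],
)

```text
clock: 25.15
position: [603.3, 33.0, -9.5]
ee_rot: [0.771, -0.632, 0.062, 0.051]
contact_force: [0.1, -0.4, -0.4]
gripper_width: 42.8
grasp_force: 62.1
```

carry_out(
  motion=[
    [0,0,0,0,0,0.3,-0.2],
    [0,0,0,0,0,0.5,-0.2],
    [0,0,0,0,0,0.5,-0.2],
  ],
)

```text
clock: 25.52
position: [603.4, 33.0, -9.6]
ee_rot: [0.771, -0.632, 0.062, 0.051]
contact_force: [-3.2, 1.3, 4.0]
gripper_width: 43.5
grasp_force: 62.6
```

Contact comes at the predicted height again. I release and back off.

carry_out(
  motion=[
    [0,0,0,0,0,0,0.03],
    [0,0,0,0,0,0,0.08],
    [0,0,0,0,0,0,0.15],
    [0,0,0,0,0,0,0.22],
    [0,0,0,0,0,0,0.22],
  ],
)

```text
clock: 26.15
position: [603.3, 32.9, -10.3]
ee_rot: [0.771, -0.632, 0.062, 0.051]
contact_force: [0.5, 0.2, 0.1]
gripper_width: 52.1
grasp_force: 0.0
```

carry_out(
  motion=[
    [0,0,0,0,0,-5,0.22],
    [0,0,0,0,0,-20,0.22],
    [0,0,0,0,0,-60,0.22],
    [0,0,0,0,0,-110,0.3],
    [0,-0.16,0,-40,0,-150,0.3],
  ],
)

```text
clock: 26.78
position: [590.1, 96.5, 134.2]
ee_rot: [0.774, -0.633, -0.001, -0.002]
contact_force: [0.4, -1.5, -0.5]
gripper_width: 55.3
grasp_force: 0.0
```

carry_out(
  motion=[
    [0,0,0,0,40,-30,0.3],
    [0,0,0,0,90,-40,0.3],
    [0,0,0,0,140,-40,0.3],
    [0,0,0,0,140,-40,0.3],
  ],
)

```text
clock: 27.28
position: [450.4, 66.8, 173.0]
ee_rot: [0.773, -0.634, -0.0, -0.001]
contact_force: [-0.1, 0.6, -0.2]
gripper_width: 55.5
grasp_force: 0.0
```

Run:
```python
from bench import *
from h import *
s=read_state();print(s["clock"],s["position"],s["contact_force"])
g=get_image("scene");k=get_image("side");a=g["color"][225:375,250:440];b=k["color"][165:315,175:365]
cv2.imwrite("pics/fin.png",np.hstack([cv2.resize(i,(400,316),interpolation=2) for i in(a,b)]))
for n,g,r in(("scene",g,((250,440),(225,375))),("side",k,((175,330),(165,315)))):
    gray=cv2.cvtColor(g["color"],cv2.COLOR_BGR2GRAY);c,_,st,ce=cv2.connectedComponentsWithStats((gray<50).astype(np.uint8))
    for i in range(1,c):
        if 8<st[i,4]<120 and r[0][0]<ce[i][0]<r[0][1] and r[1][0]<ce[i][1]<r[1][1]: print(n,ce[i].round(1),st[i,4],[ray(g,ce[i],z)[0].round(1).tolist() for z in(12,14,18,21)])
```

```text
27.275 [450.37234345  66.84855943 172.96251321] [-0.09673941  0.61714247 -0.16693305]
scene [400.2 260.8] 63 [[585.9, 128.4], [587.2, 127.5], [589.7, 125.5], [591.6, 124.1]]
scene [334.9 273.1] 98 [[557.2, -6.3], [558.5, -6.9], [561.2, -8.2], [563.2, -9.2]]
scene [364.4 280.2] 12 [[598.2, 39.3], [599.4, 38.5], [601.9, 37.0], [603.7, 35.8]]
scene [367.9 292. ] 11 [[626.2, 32.3], [627.4, 31.5], [629.7, 30.0], [631.5, 28.9]]
scene [354.  301.8] 17 [[634.9, -2.7], [636.1, -3.4], [638.4, -4.7], [640.1, -5.7]]
scene [276.8 308. ] 32 [[584.6, -143.1], [585.9, -143.5], [588.4, -144.2], [590.3, -144.7]]
scene [324.8 304.4] 16 [[616.4, -56.5], [617.6, -57.0], [620.0, -58.1], [621.8, -58.9]]
scene [340.6 309.7] 18 [[640.2, -34.2], [641.3, -34.8], [643.6, -36.0], [645.3, -36.9]]
scene [291.7 328.3] 18 [[638.2, -134.7], [639.3, -135.0], [641.6, -135.8], [643.3, -136.3]]
side [205.5 173.5] 10 [[802.0, -124.9], [800.0, -122.5], [795.9, -117.8], [792.9, -114.3]]
side [278.3 194. ] 13 [[638.3, -133.7], [636.7, -131.3], [633.6, -126.6], [631.3, -123.0]]
side [263.8 214. ] 16 [[628.6, -67.2], [627.1, -65.0], [624.1, -60.6], [621.8, -57.3]]
side [243.1 248.8] 23 [[606.8, 32.8], [605.3, 34.7], [602.4, 38.5], [600.2, 41.4]]
```

View pics/fin.png

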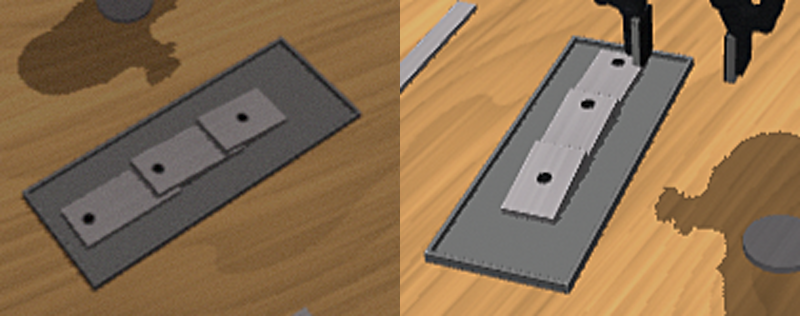

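The final picture shows the shingled row, with visible holes at scene-crop (88,218), (158,168) and (242,117). The short plate's hole triangulates to (602, 37.5), z 18, as planned. That is a 25 mm lap, within 1 mm of the centreline, and the gripper is clear.

```bash
python3 -c "
from bench import *
print(job_done())"
```

```text
the job is handed in; nothing more can be done
None
```

The job is handed in: the long plate laps the first by about 25 mm and the short plate laps the long one by about 25 mm, both tilted to the tray floor along the tray's middle, and the first plate was left where it lay.

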